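# Pack the mouthguard case and shut the bamboo box

### The arm

A 6-joint arm with a two-finger parallel gripper is mounted at the origin on the work surface. World frame = base frame: x ahead of the robot, y to its left, z up, the work surface at z = 0. Lengths are in mm, angles in degrees, forces in N, time in s.
With the tool pointing down it reaches from about 350 to 850 mm from the base axis. Payload 8.1 kg.
Tool frame: the origin (TCP) lies at the very end of the fingers, on their centre line; the grasp point (between the pads) lies 19 mm behind it; z points along the fingers, y is the direction in which the jaws open and shut (so a half turn about z gives the same grasp; the last joint's range is limited). The gripper opens to 85 mm and grips with 20 to 120 N. Pads are 22 mm wide; open, the fingers measure 114 mm over their backs; the gripper's body (76 mm by 85 mm) begins 54 mm behind the grasp point. The pads swing forward as they close: fully open they stand 13 mm farther back than shut.
Start: joints at [-69.236, 7.471, 85.268, -0, 87.261, -4.893], TCP at [259.81, -540.836, 193.692] pointing down, gripper open.
Joint ranges: [-169.43, 169.43], [-51.17, 129.36], [1.28, 143.12], [-76.62, 256.62], [0, 156.53], [-152.29, 152.29]. Speed limits (degrees/s): [136.94, 136.94, 159.86, 180, 180, 180].

### API

Orientations are given as [roll, pitch, yaw] about the fixed x, y, z axes, in that order (R = Rz(yaw) Ry(pitch) Rx(roll)).
In Python, from bench import r gives the robot as it stands.
- The arm moves only by the shell command python3 -m crank 'ROWS' [OPENING] [FORCE]. ROWS is JSON, a list that holds one entry, the list of rows, each a list of 6 numbers: the shift along the tool's x, y, z in m, then the turn, a rotation vector about the tool's x, y, z in rad. A call has 1 to 10 rows; each row is the pose to reach, as a shift and turn from the pose measured when the call began, along the tool's axes at that moment; what a row does not reach only later rows make up. A row lasts 1/8 s, in which the tool goes at most 62.5 mm and 10.7 degrees, less where a joint would pass 70% of its speed; a pose out of reach is approached as far as the arm can. A call with a gripper value outside its range is refused whole. OPENING is the closure, from 0 (fully open) to 1 (shut), set as the call begins (- or left out, the last holds). The fingers move at their own pace and stop on an object; FORCE is the grip in N (left out, the last holds). Time passes only in rows, so rows that repeat a pose let the fingers close. It gives the time, the measured TCP pose, the force and the opening at its end, in the units of the state.
- r.sense(): the state, without advancing time (a new reading comes with each control period).
- r.snapshot(name): name is "side" or "top" or "wrist"; returns (picture, depth): 480x640x3 uint8, blue, green, red; 480x640 float32, mm along the optical axis (not along the pixel's ray), 0 where there is no reading.
- r.get_calibration(name): a dict with "mtx" (3x3 intrinsics, pixels), "cam_to_world" (4x4, takes a point from camera to world coordinates). Camera axes: x right, y down, z forward; pixel columns grow to the right and rows downward; lengths in mm; the calibration is good to about 2 mm. A picture is of the moment at which its call begins: read the wrist's pose just before it. get_calibration takes no time and is no camera call; for the wrist camera it gives the pose at the moment of the call.
- r.hand_in(): hands the job in, once; it reports no verdict.
Trained networks look in the newest picture that a camera, given by its name, has taken for a name from the list of things; names that differ only in an ending like _2 or _b are one class to them, and where a whole thing is asked for, a point or a joint stands for the part that bears it (a point fixed in the world has none). Each returns a list of dicts, best first, with "conf" (0 to 1); they miss things now and then, are a little off and sometimes report something else, mostly with a low value. They report only what shows in the picture. A call takes as long as a camera call. They do not tell look-alikes from the thing itself.
- r.look_for(thing, camera): "extent" ([left, top, right, bottom] in pixels, round what is visible of it).
- r.landmark_of(thing, camera): "pixel" ([column, row] in pixels: a listed point, or the origin of a listed thing).
The state is a dict: "time": time; "joint_pos": joint angles; "qd": joint speeds; "joint_efforts": joint torques, N m; "tool_pos": TCP position; "tcp_rot": TCP orientation; "ft_force": force on the tool from outside, world axes, zero at the start; "wrist_torque": the same for the moment, N m; "finger_gap": finger opening in mm.
Only numpy, scipy, OpenCV 4.12 (cv2) and the standard library are available. Lean on these libraries where they do the work, as an engineer would, in place of code of your own. Each camera call takes 0.05 s, during which the arm holds its last target.

### The job

Take the blue mouthguard case out of the drying rack, lay it down flat on the bare counter and let go of it, then pick it up again and lay it flat on the floor of the bamboo box. Then lower the box's lid gently, without slamming it, until it is fully shut. Leave the orange case in the rack and everything else on the counter where it is.

Things in the scene. Friction and masses are not known exactly. Their poses are not given: they have to be found in the camera images.
- case_center (a point): Centre of the blue mouthguard case, a loose slab: x along its 100 mm length, y across its 30 mm thickness, z along its 60 mm width; 0.1 kg. It starts on edge in a rack slot, z up, centre 38 mm above the counter. Flat, y is vertical (either face up), centre 15 mm above its support. It stands stably on edge on the counter; a push along y near its top edge tips it onto its face.
- spare_center (a point): Centre of the orange case, loose, same shape, size and axes as the blue one, standing in the rack's other slot. To be left there.
- rack: White drying rack, fixed; origin under its centre, z up. Base 120 (x) x 170 (y) x 8 mm. Two slots along its x axis at y = -43 and +43 mm, 35 mm wide; which case is in which varies. Fins (5 mm thick, 39 mm above the counter) stand only at x = -38 and +38 mm (14 mm long): the middle of a case is free to grip from above across its 30 mm thickness.
- box_in (a point): Centre of the fixed bamboo box's inner floor, 7 mm above the counter, z up. Outside 142 (x) x 156 (y) x 52 mm, walls 7 mm, inside 128 x 142 mm, 45 mm deep: too shallow to shut over a case on edge. Hinge on the +x side. Rack and box stand left and right of the middle of the counter, either way round; the counter between them, about 0.48 m ahead of the robot, is bare.
- lid_hinge (a point): Point on the lid's hinge line, middle of the box's +x top edge, 71 mm from box centre and 52.5 mm above the counter. The hinge line is the box's y axis direction.
- lid_edge (a point): Middle of the lid's free edge on its outer (top) face, 142 mm from the hinge line. The lid is a bamboo slab 142 x 156 x 10 mm, its underside in the plane of the hinge line, 0.2 kg, with a 50 mm wide thumb tab reaching 14 mm beyond the free edge.
- lid (a joint): Lid angle in rad: 0 fully shut, pi/2 straight up; grows as it opens (limit 1.9). The hinge is stiff: the lid stays at any angle where it is left and takes 1.5 to 4 N at its free edge to move.
- shaker: Steel shaker bottle with black lid, loose, 88 mm wide, 220 mm high, origin under its centre. Bystander.
- ball_center (a point): Centre of a black rubber ball, 63 mm across, loose in a square cork holder (60 mm wide) beyond the middle of the counter. Bystander.
- jar: White jar with metal cap, loose, 72 mm wide, 90 mm high, origin under its centre. Bystander.
Not all that is in view belongs to the job. Leave any pink look-alike of the part that bears box_in alone. Leave any green look-alike of the part that bears case_center alone.

How it is judged:
By the outcome, as a careful person would: the job done as asked, in the order asked, and still so for the second after the job is handed in, with the robot touching nothing.
It also fails if it takes over 61 s, if anything falls off the work surface, if the arm or the gripper's body presses on something with over 40 N, if the wrist force passes 120 N, or if a joint passes its speed limit or range.

## Working session

There is one attempt and no reset: what is moved stays moved. The work goes in short steps, Python scripts to look and compute and a shell command to move; the robot and the scene stay as the last step left them, time stands still between calls to the robot, and variables do not carry over. Pictures are saved under pics/ and viewed, and the job is handed in when it is done.

```bash
ls; mkdir -p pics; python3 - <<'E'
from bench import r
import cv2
s=r.sense();print(s)
for c in("side","top"):
    p,d=r.snapshot(c);cv2.imwrite(f"pics/{c}0.png",p)
    for t in("case_center","spare_center","rack","box_in","lid_hinge","lid_edge"):
        print(c,t,[(x['pixel'],round(x['conf'],2)) for x in r.landmark_of(t,c)][:4])
E
```

```text
pics
{'time': 0.0, 'joint_pos': array([-6.92370431e+01,  7.51403232e+00,  8.53292212e+01, -3.03690951e-03,
        8.72633047e+01, -4.89418720e+00]), 'qd': array([ 0.11960467, -0.08947989,  0.06107245, -0.00685745,  0.01117564,
        0.05064356]), 'joint_efforts': array([-2.54969113e-03, -5.69390059e+01, -5.00562751e+01, -4.77047233e-04,
        1.48769736e-02, -1.66959080e-05]), 'tool_pos': array([ 259.55727559, -540.25472153,  192.65628917]), 'tcp_rot': array([-1.79893571e+02, -6.06899039e-03,  2.56572863e+01]), 'ft_force': array([-0.47546972,  0.6242456 ,  0.56080818]), 'wrist_torque': array([ 0.00830549, -0.00943372,  0.00298925]), 'finger_gap': 85.32142663929426}
side case_center [([388.2, 259.5], 0.67), ([370.8, 201.0], 0.58)]
side spare_center [([387.8, 189.7], 0.66)]
side rack [([374.7, 205.7], 0.91)]
side box_in [([259.2, 325.2], 0.69)]
side lid_hinge [([229.1, 300.1], 0.83), ([334.0, 331.9], 0.77), ([376.9, 158.0], 0.24)]
side lid_edge [([390.4, 365.4], 0.75), ([214.2, 251.0], 0.65)]
top case_center [([392.1, 253.2], 0.95), ([406.9, 255.1], 0.75), ([338.8, 296.3], 0.7)]
top spare_center [([420.3, 258.7], 0.68)]
top rack [([408.3, 255.7], 0.71)]
top box_in [([238.7, 241.4], 0.96), ([396.0, 252.0], 0.58)]
top lid_hinge [([234.7, 214.2], 0.88), ([248.0, 300.6], 0.71), ([474.8, 229.3], 0.55)]
top lid_edge [([225.1, 199.5], 0.87), ([238.0, 350.0], 0.7), ([239.1, 240.7], 0.52)]
```

View pics/side0.png

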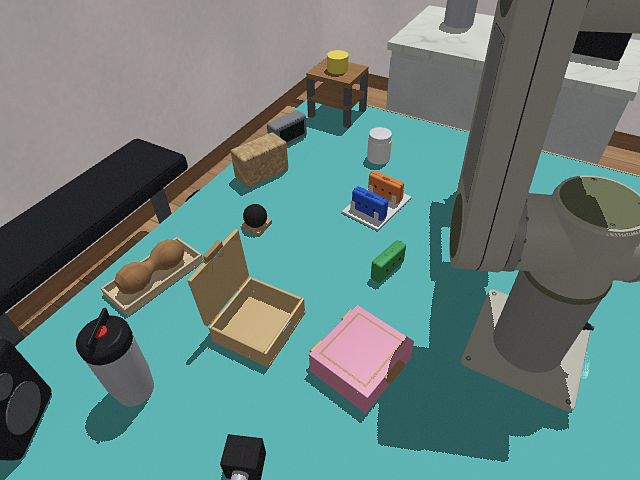

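View pics/top0.png

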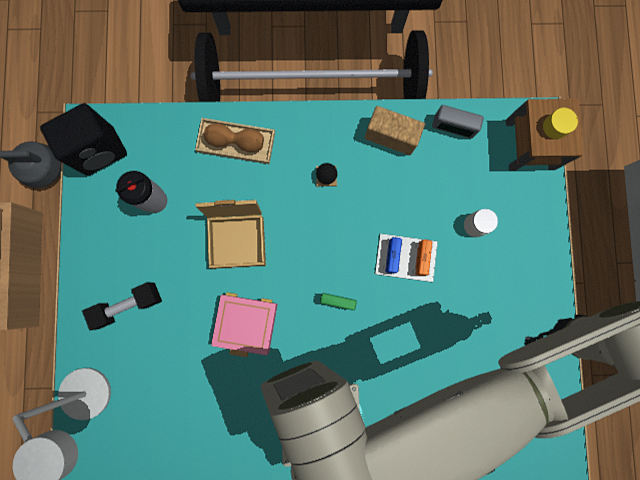

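The blue case is at top (392,254) and side (369,204). The look-alikes are the green case at top (338,300) and side (389,260), and the orange spare at top (424,257) and side (386,187). The bamboo box, lid open, is at top (236,241), and the pink closed look-alike is at top (244,322). I choose the blue case and the bamboo box, and will check them in a crop while measuring.

```bash
cat > h.py <<'E'
import numpy as np, cv2
from bench import r
def cloud(c,p=None,d=None,T=None,K=None):
    if p is None:
        T0=r.get_calibration(c);p,d=r.snapshot(c);T,K=T0['cam_to_world'],T0['mtx']
    T=np.array(T);K=np.array(K)
    v,u=np.mgrid[0:480,0:640]
    X=np.stack([(u-K[0,2])/K[0,0]*d,(v-K[1,2])/K[1,1]*d,d],-1)
    W=X@T[:3,:3].T+T[:3,3]; W[d==0]=np.nan
    return p,W
def hsv(p): return cv2.cvtColor(p,cv2.COLOR_BGR2HSV)
def mask(p,W,h,smin=90,vmin=40,zlo=3,zhi=300):
    q=hsv(p);return (q[...,0]>=h[0])&(q[...,0]<=h[1])&(q[...,1]>=smin)&(q[...,2]>=vmin)&(W[...,2]>zlo)&(W[...,2]<zhi)
def rect(P):
    (c,s,a)=cv2.minAreaRect(P[:,:2].astype(np.float32));return np.round(c,1),np.round(s,1),round(a,1)
def tool(p):
    "world point -> shift in tool axes (m) from current"
    from scipy.spatial.transform import Rotation as R
    s=r.sense();M=R.from_euler('xyz',s['tcp_rot'],degrees=True).as_matrix()
    return np.round(M.T@(np.array(p)-s['tool_pos'])/1000,4)
E
python3 - <<'E'
from h import *
for c in("top","side"):
    p,W=cloud(c)
    for n,h in(("blue",(108,130)),("orange",(5,14)),("green",(55,80)),("box",(15,28))):
        m=mask(p,W,h,smin=90 if n!="box" else 60)
        if n=="orange": m&=(hsv(p)[...,1]>170)
        reg=np.zeros_like(m)
        if c=="top":
            reg[190:285,190:450]=1
            if n=="green": reg[:]=1
            if n=="box": reg[:,285:]=0
        else:
            reg[150:370,190:420]=1
            if n=="box": reg[:]=0;reg[225:365,190:306]=1
        m&=reg.astype(bool);P=W[m]
        print(c,n,len(P),rect(P),"z",np.percentile(P[:,2],[2,50,98]).round(1))
        zt=np.percentile(P[:,2],98);Q=P[abs(P[:,2]-zt)<6];print("   topface",len(Q),rect(Q))
        if n=="box":
            Q=P[(P[:,2]>46)&(P[:,2]<56)];print("  rim",len(Q),rect(Q))
            Q=P[(P[:,2]<16)];print("  floor",len(Q),rect(Q),np.median(Q,0))
            Q=P[P[:,2]>75];print("  lid",len(Q),rect(Q),np.linalg.svd(Q-Q.mean(0),full_matrices=False)[2][2], Q.mean(0))
    if c=="top":
        m=(W[...,2]>3);reg=np.zeros_like(m);reg[232:284,374:440]=1
        q=hsv(p);mm=m&reg&(q[...,1]<60)&(q[...,2]>150);P=W[mm];print("rack",len(P),rect(P))
        cv2.imwrite("pics/crop.png",cv2.resize(p[180:370,180:450],None,fx=2.9,fy=2.9))
        for n,(u,v) in dict(shaker=(135,185),jar=(482,222),ball=(326,174)).items(): print(n,W[v,u])
        print("counter",W[220,330], W[300,400])
E
```

```text
top blue 447 (array([ 465.9, -215.6]), array([34.9, 99.7]), 78.4) z [20.2 66.1 73.2]
   topface 173 (array([ 465.8, -215. ]), array([28.8, 94.2]), 81.7)
top orange 299 (array([502.5, -47.6]), array([543.1,  99.6]), 80.0) z [28.6 65.1 73.1]
   topface 90 (array([ 457. , -299.6]), array([28.7, 98. ]), 80.6)
top green 373 (array([ 567.8, -123.6]), array([103. , 510.5]), 73.4) z [52.4 58.9 65.2]
   topface 173 (array([339.5, -54.3]), array([98.5, 27.6]), 77.6)
top box 3421 (array([542.6, 233.7]), array([199.5, 156.2]), 2.3) z [  3.4  12.2 203.2]
   topface 77 (array([596.6, 226.6]), array([ 11. , 134.5]), 3.1)
  rim 471 (array([515. , 232.6]), array([144.1, 156.2]), 2.3)
  floor 1805 (array([545.2, 231.3]), array([194.4, 150.6]), 2.3) [516.60586676 236.41266093   6.92642015]
  lid 799 (array([593.5, 234.2]), array([ 16.8, 152.9]), 2.2) [-0.9963536 -0.0410558  0.0747925] [591.11142067 232.91654563 154.35372414]
rack 811 (array([ 462.3, -258.7]), array([169.4, 119.2]), 81.2)
shaker [645.58896441 463.553357   202.5931916 ]
jar [ 551.23765785 -459.2326089    89.25125632]
ball [700.44535038 -
[... 360 characters left out ...]
49.3 68.5]
   topface 147 (array([ 459.5, -298.5]), array([29.8, 97.2]), 80.6)
side green 829 (array([352.8,  25.5]), array([265. ,  37.2]), 81.4) z [ 5.9 51.4 60.5]
   topface 372 (array([340.4, -54.3]), array([102. ,  30.1]), 76.8)
side box 8383 (array([604.1, 167.1]), array([217.9, 426.2]), 50.1) z [  3.7  41.1 194.8]
   topface 290 (array([598.1, 235. ]), array([ 12.7, 154.2]), 2.6)
  rim 915 (array([517.9, 232.2]), array([146.3, 157.1]), 2.2)
  floor 2904 (array([604.7, 166.6]), array([217.9, 424.7]), 50.1) [528.75443791 221.4072733    6.19650559]
  lid 2701 (array([595.6, 235.8]), array([ 17.2, 155.8]), 1.9) [-0.99792173 -0.03645367  0.05313515] [592.02441271 241.62293252 143.63625017]
```

View pics/crop.png

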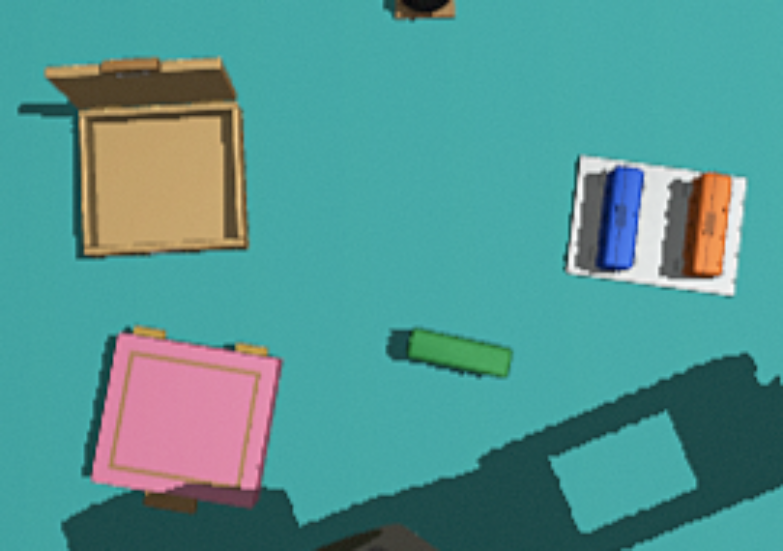

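The crop confirms it: the blue case (upright in the rack slot) at crop (622,218), green at (460,352), orange at (710,225). The bamboo box with raised lid is at crop (160,185), and pink is at (185,420). Now computing the reach.

```bash
python3 - <<'E'
from h import *
print(tool([466.5,-215.5,150]),tool([466.5,-215.5,28]), r.sense()['time'])
E
```

```text
[ 0.3272 -0.2038  0.0437] [ 0.3272 -0.2038  0.1657] 0.8
```

```bash
python3 -m crank '[[[0.047,-0.029,0,0,0,0.09],[0.094,-0.058,0,0,0,0.18],[0.14,-0.087,0,0,0,0.27],[0.187,-0.116,0,0,0,0.36],[0.234,-0.145,0,0,0,0.45],[0.28,-0.175,0.01,0,0,0.54],[0.327,-0.204,0.03,0,0,0.605],[0.327,-0.204,0.06,0,0,0.605],[0.327,-0.204,0.07,0,0,0.605],[0.327,-0.204,0.07,0,0,0.605]]]' 0
python3 - <<'E'
from h import *
p,W=cloud("wrist");cv2.imwrite("pics/w1.png",p)
m=mask(p,W,(108,130));P=W[m];Q=P[P[:,2]>60];print(len(Q),rect(Q),Q[:,2].max())
print(r.sense()['tool_pos'],r.sense()['tcp_rot'],tool([466.5,-215.5,28]),r.sense()['ft_force'])
E
```

```text
time: 2.05
tool_pos: [465.6, -215.6, 123.3]
tcp_rot: [-180.0, 0.1, -9.0]
ft_force: [-0.3, 0.4, 0.4]
finger_gap: 85.3
7207 (array([ 470.4, -216.1]), array([30. , 98.2]), 80.9) 71.1664700266582
[ 466.16983885 -216.14791733  124.37464167] [ 1.79984733e+02 -2.16026789e-02 -9.06780916e+00] [ 0.0002 -0.0007  0.0964] [-0.67133503  0.38634381  0.59375762]
```

View pics/w1.png

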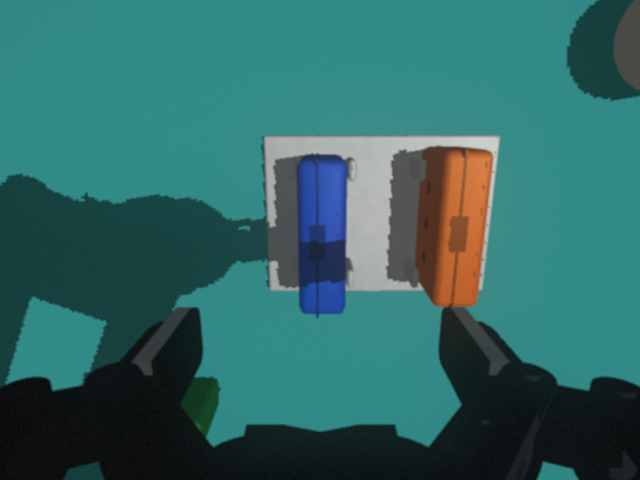

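The blue case is centred between the fingers at (322,235) and aligned, with orange at (455,225). Descending and gripping.

```bash
python3 -m crank '[[[0.002,0,0.03,0,0,0],[0.002,0,0.06,0,0,0],[0.002,0,0.08,0,0,0],[0.002,0,0.094,0,0,0],[0.002,0,0.096,0,0,0],[0.002,0,0.096,0,0,0]]]' 0
python3 -m crank '[[[0,0,0,0,0,0],[0,0,0,0,0,0],[0,0,0,0,0,0],[0,0,0,0,0,0],[0,0,0,0,0,0],[0,0,0,0,0,0]]]' 1 40
python3 - <<'E'
from h import *
s=r.sense();print(s['tool_pos'],s['ft_force'],s['finger_gap'])
C=r.get_calibration('wrist')['cam_to_world'];print(np.array(C)[:3,3]-s['tool_pos'])
E
```

```text
time: 2.85
tool_pos: [468.8, -217.1, 29.3]
tcp_rot: [180.0, -0.1, -9.1]
ft_force: [0.4, -0.9, 0.1]
finger_gap: 85.4
time: 3.6
tool_pos: [469.9, -218.3, 31.0]
tcp_rot: [179.8, -0.2, -9.1]
ft_force: [-1.4, -3.0, 8.2]
finger_gap: 0.0
[ 469.91211809 -218.27741103   31.03285399] [-1.36249981 -3.03673324  8.17069131] 0.04069772129220831
[ 67.86152691  -9.00478596 180.89532987]
```

Gap 0: the case isn't between the fingers. Looking before moving.

```bash
python3 - <<'E'
from h import *
p,W=cloud("wrist");cv2.imwrite("pics/w2.png",p)
p2,W=cloud("side");cv2.imwrite("pics/s2.png",cv2.resize(p2[100:300,300:560],None,fx=3,fy=3))
E
```

```text
(no output)
```

View pics/w2.png

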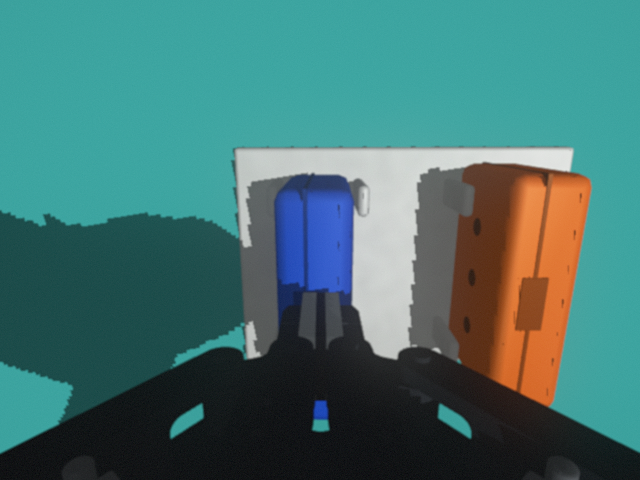

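View pics/s2.png

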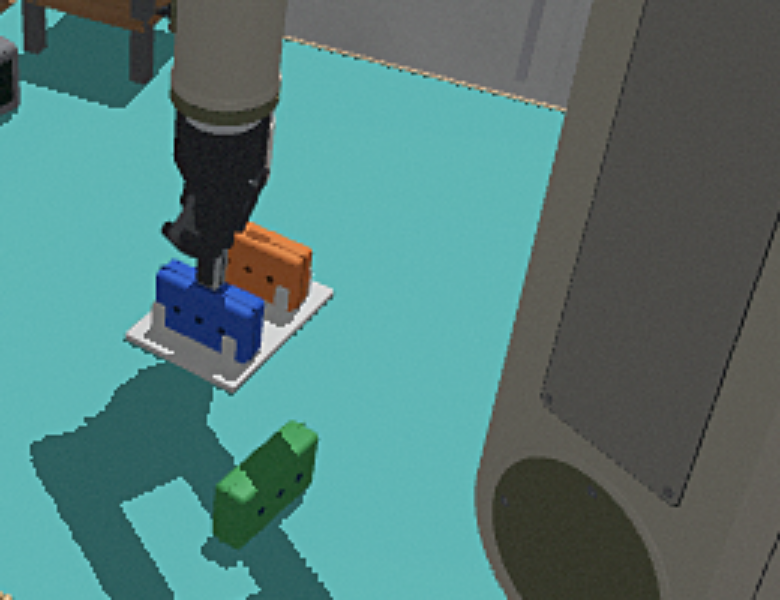

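The fingers have closed above the case: the tips sit on its top edge at side crop (212,285). The reported TCP height of 31 disagrees with that, so I'll measure the real tip height with the cameras.

```bash
python3 - <<'E'
from h import *
for c in("side","wrist"):
    p,W=cloud(c);s=r.sense()
    q=hsv(p)
    m=(abs(W[...,0]-s['tool_pos'][0])<40)&(abs(W[...,1]-s['tool_pos'][1])<50)&(q[...,2]<140)&(q[...,1]<70)&(W[...,2]>20)
    P=W[m];print(c,len(P), np.sort(P[:,2])[[0,5,20,50]] if len(P)>60 else '')
    z=np.argsort(P[:,2])[:15];print(P[z].round(0).tolist()[:6])
    # blue top
    b=mask(p,W,(108,130));B=W[b];B=B[(abs(B[:,1]+215)<60)];print('blue top',np.percentile(B[:,2],[50,95,99]),rect(B[B[:,2]>58]))
s=r.sense();print(s['joint_pos'],s['tool_pos'],s['ft_force'],s['time'])
E
```

```text
side 2707 [20.02975894 22.58246352 30.89343121 76.5582237 ]
[[505.0, -200.0, 20.0], [507.0, -203.0, 21.0], [438.0, -190.0, 21.0], [440.0, -188.0, 21.0], [507.0, -198.0, 21.0], [431.0, -187.0, 23.0]]
blue top [51.41287776 67.89286056 70.33514921] (array([ 467.6, -212.6]), array([31.7, 99.5]), 84.3)
wrist 46498 [20.00453314 20.58662442 25.06407789 30.34118971]
[[509.0, -240.0, 20.0], [504.0, -239.0, 20.0], [506.0, -239.0, 20.0], [444.0, -190.0, 20.0], [507.0, -240.0, 20.0], [506.0, -239.0, 21.0]]
blue top [68.44764023 69.85966842 81.57899412] (array([ 470.3, -214.3]), array([29.8, 99.2]), 80.7)
[-3.05506219e+01  2.77139540e+00  1.07947131e+02 -6.41496976e-02
  6.89963600e+01  6.85633221e+01] [ 469.89401508 -218.38335052   30.97683834] [-1.30924877 -2.60558959  7.29377588] 3.8
```

```bash
python3 - <<'E'
from h import *
p,W=cloud("wrist")
for v in range(270,440,10): print(v,[W[v,u].round(0).tolist() for u in(305,320,335)],p[v,320])
p,W=cloud("side")
cv2.imwrite("pics/s3.png",cv2.resize(p[140:260,330:430],None,fx=6,fy=5))
for v in range(184,202): print(v,[W[v,u].round(0).tolist() for u in(368,370,372,374)],p[v,370])
E
```

```text
270 [[489.0, -214.0, 69.0], [488.0, -220.0, 69.0], [487.0, -225.0, 68.0]] [200  90  48]
280 [[485.0, -214.0, 69.0], [484.0, -219.0, 68.0], [483.0, -225.0, 68.0]] [199  88  48]
290 [[482.0, -213.0, 70.0], [481.0, -219.0, 70.0], [479.0, -224.0, 69.0]] [104  50  32]
300 [[482.0, -213.0, 80.0], [481.0, -219.0, 81.0], [481.0, -224.0, 82.0]] [50 37 33]
310 [[482.0, -214.0, 89.0], [482.0, -219.0, 90.0], [480.0, -224.0, 89.0]] [45 34 31]
320 [[482.0, -214.0, 96.0], [481.0, -219.0, 97.0], [480.0, -223.0, 96.0]] [41 33 30]
330 [[482.0, -214.0, 103.0], [481.0, -219.0, 103.0], [480.0, -223.0, 103.0]] [39 31 31]
340 [[483.0, -215.0, 111.0], [480.0, -219.0, 108.0], [481.0, -223.0, 110.0]] [33 26 25]
350 [[482.0, -215.0, 115.0], [476.0, -218.0, 106.0], [482.0, -223.0, 117.0]] [33 28 29]
360 [[483.0, -215.0, 121.0], [473.0, -217.0, 106.0], [482.0, -223.0, 121.0]] [30 29 28]
370 [[483.0, -215.0, 126.0], [470.0, -217.0, 107.0], [481.0, -222.0, 125.0]] [26 23 22]
380 [[483.0, -215.0, 130.0], [467.0, -216.0, 107.0], [481.0, -222.0, 129.0]] [25 23 20]
390 [[481.0, -215.0, 132.0], [463.0, -216.0, 106.0], 
[... 1654 characters left out ...]
74.0], [458.0, -220.0, 66.0]] [61 63 59]
196 [[471.0, -210.0, 65.0], [466.0, -213.0, 65.0], [459.0, -209.0, 70.0], [456.0, -215.0, 67.0]] [76 49 36]
197 [[469.0, -206.0, 65.0], [463.0, -206.0, 68.0], [458.0, -207.0, 69.0], [454.0, -212.0, 66.0]] [73 30 17]
198 [[468.0, -204.0, 64.0], [462.0, -205.0, 66.0], [457.0, -206.0, 66.0], [452.0, -207.0, 68.0]] [113  49  24]
199 [[466.0, -201.0, 64.0], [461.0, -202.0, 64.0], [455.0, -202.0, 67.0], [452.0, -207.0, 65.0]] [110  49  23]
200 [[465.0, -198.0, 63.0], [460.0, -201.0, 62.0], [454.0, -200.0, 65.0], [450.0, -202.0, 66.0]] [104  41  15]
201 [[464.0, -198.0, 59.0], [460.0, -201.0, 59.0], [452.0, -195.0, 66.0], [448.0, -200.0, 65.0]] [102  43  16]
```

View pics/s3.png

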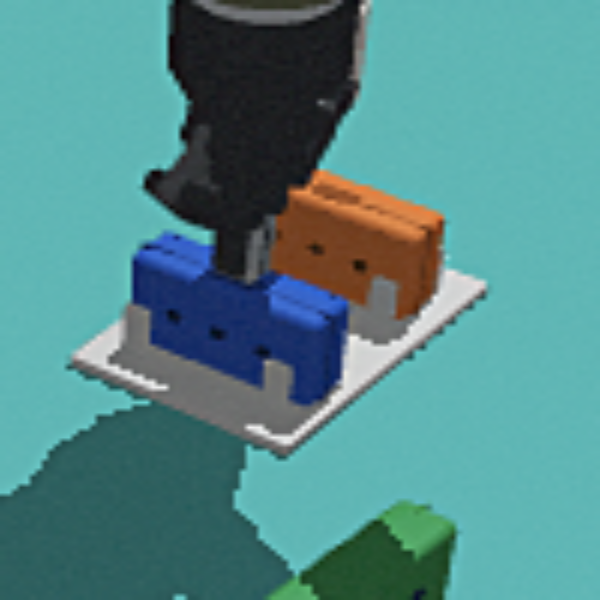

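The shut tips sit at z≈69, while the reported TCP says 31, so the fingers end about 38 mm short of the reported TCP. The case is undisturbed. Rising, opening, and measuring the open tips before a deeper second try.

```bash
python3 -m crank '[[[0,0,-0.02,0,0,0],[0,0,-0.04,0,0,0],[0,0,-0.04,0,0,0],[0,0,-0.04,0,0,0],[0,0,-0.04,0,0,0],[0,0,-0.04,0,0,0]]]' 1
python3 - <<'E'
from h import *
p,W=cloud("wrist");s=r.sense();print(s['tool_pos'],s['finger_gap'],s['ft_force'],s['time'])
for v in range(260,340,10): print(v,[W[v,u].round(0).tolist() for u in(310,334)],p[v,310])
b=mask(p,W,(108,130));B=W[b];print('blue top',rect(B[B[:,2]>60]))
E
python3 -m crank '[[[0,0,0,0,0,0],[0,0,0,0,0,0],[0,0,0,0,0,0],[0,0,0,0,0,0],[0,0,0,0,0,0]]]' 0
python3 - <<'E'
from h import *
p,W=cloud("wrist");cv2.imwrite("pics/w4.png",p);s=r.sense();print(s['tool_pos'],s['finger_gap'],s['ft_force'],s['time'])
for v in range(290,400,10): print(v,[W[v,u].round(0).tolist() for u in(170,185,195,450,465)],p[v,185])
E
```

```text
time: 4.65
tool_pos: [469.2, -217.9, 70.1]
tcp_rot: [179.9, -0.2, -9.1]
ft_force: [0.6, -0.6, 0.5]
finger_gap: 0.4
[ 469.35664879 -218.03100696   70.29468499] -0.16560977943805671 [-0.25397431 -0.16580736 -0.81890822] 4.7
260 [[480.0, -213.0, 70.0], [478.0, -225.0, 69.0]] [118  56  33]
270 [[474.0, -213.0, 68.0], [473.0, -224.0, 68.0]] [66 37 28]
280 [[470.0, -212.0, 69.0], [467.0, -223.0, 68.0]] [62 35 25]
290 [[465.0, -211.0, 70.0], [462.0, -222.0, 68.0]] [62 36 26]
300 [[481.0, -215.0, 119.0], [480.0, -223.0, 120.0]] [78 75 69]
310 [[481.0, -215.0, 129.0], [480.0, -223.0, 128.0]] [72 70 64]
320 [[481.0, -215.0, 136.0], [480.0, -223.0, 136.0]] [72 71 65]
330 [[481.0, -215.0, 142.0], [480.0, -222.0, 142.0]] [71 71 66]
blue top (array([ 486.8, -219. ]), array([30., 65.]), 81.4)
time: 5.32
tool_pos: [469.4, -218.1, 70.4]
tcp_rot: [179.9, -0.2, -9.1]
ft_force: [-0.5, -0.1, 0.3]
finger_gap: 85.4
[ 469.37347792 -218.06674302   70.34558764] 85.2068294013337 [-0.05260002 -0.0068658  -0.49880936] 5.375
290 [[452.0, -112.0, 0.0], [450.0, -122.0, 0.0], [450.0, -129.0, 1.0], [445.0, -284.0, 50
[... 684 characters left out ...]
-260.0, 146.0]] [27 29 17]
350 [[485.0, -176.0, 150.0], [479.0, -175.0, 139.0], [473.0, -174.0, 129.0], [462.0, -259.0, 134.0], [469.0, -260.0, 146.0]] [30 33 17]
360 [[483.0, -176.0, 151.0], [476.0, -174.0, 140.0], [470.0, -174.0, 131.0], [459.0, -258.0, 134.0], [466.0, -260.0, 146.0]] [28 30 17]
370 [[480.0, -176.0, 152.0], [472.0, -174.0, 140.0], [467.0, -173.0, 132.0], [456.0, -258.0, 136.0], [464.0, -259.0, 148.0]] [29 27 14]
380 [[477.0, -174.0, 151.0], [470.0, -173.0, 141.0], [382.0, -112.0, 0.0], [453.0, -257.0, 137.0], [461.0, -258.0, 149.0]] [29 28 16]
390 [[474.0, -174.0, 153.0], [467.0, -173.0, 143.0], [374.0, -110.0, 1.0], [345.0, -292.0, 1.0], [458.0, -258.0, 150.0]] [30 32 15]
```

View pics/w4.png

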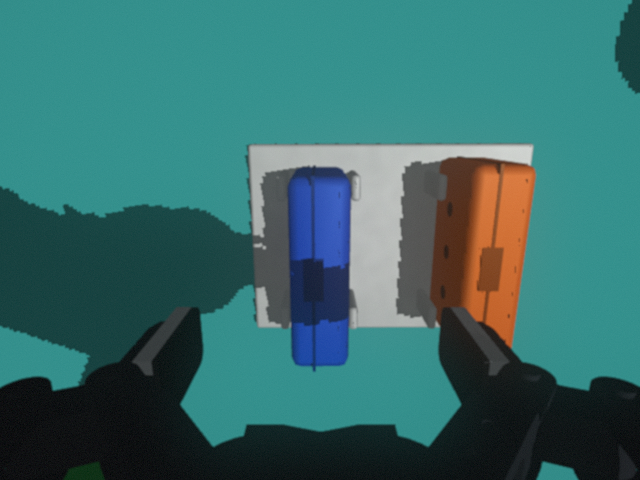

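Confirmed: the gripper's real tip is about 40 mm behind the reported TCP (shut tips at z≈112 with the TCP at 70; open tips ~54 behind). The body shows the same offset. So I go 80 mm deeper, stop to check, and grip.

```bash
python3 -m crank '[[[0,0,0.025,0,0,0],[0,0,0.045,0,0,0],[0,0,0.06,0,0,0],[0,0,0.07,0,0,0],[0,0,0.08,0,0,0],[0,0,0.08,0,0,0]]]' 0
python3 -m crank '[[[0,0,0,0,0,0],[0,0,0,0,0,0],[0,0,0,0,0,0],[0,0,0,0,0,0],[0,0,0,0,0,0]]]' 1 40
python3 - <<'E'
from h import *
p,W=cloud("wrist");cv2.imwrite("pics/w5.png",p);s=r.sense();print(s['tool_pos'],s['finger_gap'],s['ft_force'],s['time'])
E
```

```text
time: 6.12
tool_pos: [469.2, -218.0, -10.3]
tcp_rot: [179.9, -0.1, -9.1]
ft_force: [-0.1, -0.0, 0.1]
finger_gap: 85.5
time: 6.75
tool_pos: [469.6, -218.2, -9.8]
tcp_rot: [179.9, -0.2, -9.1]
ft_force: [-0.7, 0.5, 4.6]
finger_gap: 29.6
[ 469.57433416 -218.2512368    -9.81716753] 29.474092640222068 [0.0870642  1.11853818 5.44140713] 6.8
```

View pics/w5.png

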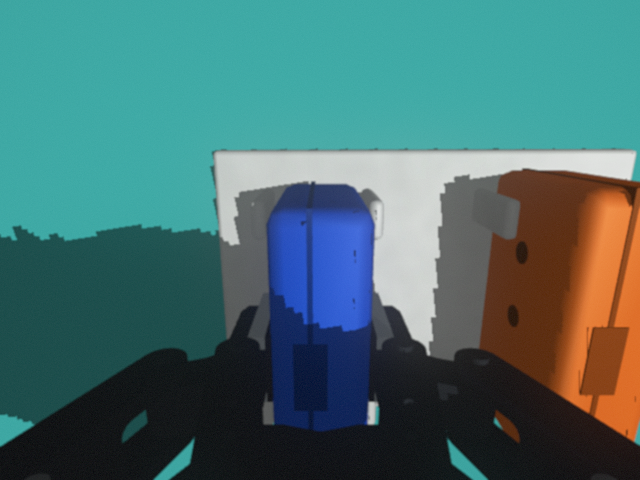

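Gripped: gap 29.5 mm, blue between the pads at (320,330). Lifting clear and carrying to the bare middle.

```bash
python3 -m crank '[[[0,0,-0.03,0,0,0],[0,0,-0.065,0,0,0],[-0.001,-0.01,-0.09,0,0,0],[-0.005,-0.05,-0.09,0,0,-0.04],[-0.01,-0.095,-0.09,0,0,-0.08],[-0.015,-0.14,-0.09,0,0,-0.12],[-0.018,-0.175,-0.09,0,0,-0.155],[-0.019,-0.187,-0.09,0,0,-0.157],[-0.019,-0.187,-0.09,0,0,-0.157]]]' -
python3 - <<'E'
from h import *
p,W=cloud("side");cv2.imwrite("pics/s6.png",p);s=r.sense();print(s['tool_pos'],s['tcp_rot'],s['finger_gap'],s['ft_force'],s['time'])
m=mask(p,W,(108,130));reg=np.zeros_like(m);reg[100:330,300:450]=1;P=W[m&(reg>0)];print(len(P),P.min(0),P.max(0))
E
```

```text
time: 7.92
tool_pos: [479.9, -30.1, 79.4]
tcp_rot: [179.8, -0.1, -0.0]
ft_force: [0.5, -0.3, -1.4]
finger_gap: 29.6
[479.97885773 -30.82572221  79.47888434] [ 1.79816343e+02 -1.26873782e-01 -9.16849275e-02] 29.527992950550676 [ 0.60693911  0.45495139 -1.2401642 ] 7.975
709 [ 427.18485593 -195.75031016    5.38535925] [526.84644219  22.48989842 217.40927265]
```

View pics/s6.png

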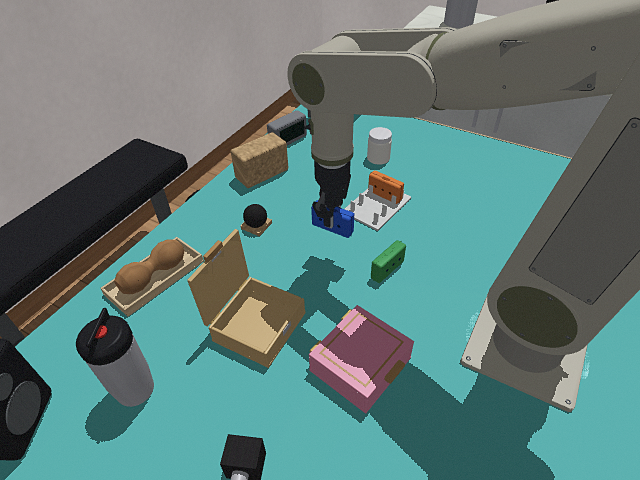

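The blue case hangs in the gripper at (333,218), and orange is still in the rack at (386,187). Lowering it onto its edge.

```bash
python3 -m crank '[[[0,0,0.03,0,0,0],[0,0,0.06,0,0,0],[0,0,0.08,0,0,0],[0,0,0.09,0,0,0],[0,0,0.094,0,0,0],[0,0,0.096,0,0,0],[0,0,0.0975,0,0,0],[0,0,0.0975,0,0,0]]]' -
python3 - <<'E'
from h import *
p,W=cloud("side");s=r.sense();print(s['tool_pos'],s['finger_gap'],s['ft_force'],s['time'])
m=mask(p,W,(108,130),zlo=-5);reg=np.zeros_like(m);reg[180:330,290:450]=1;P=W[m&(reg>0)];print(len(P),np.percentile(P,[1,99],axis=0))
E
```

```text
time: 8.98
tool_pos: [480.6, -31.2, -17.6]
tcp_rot: [179.8, -0.2, -0.1]
ft_force: [0.8, 0.5, -1.2]
finger_gap: 29.4
[480.54091196 -31.14286583 -17.60362417] 29.558718348059834 [ 0.11136835 -0.88557525 -1.03698662] 9.025
618 [[428.54519415 -42.02819548   0.73989542]
 [525.7228788   18.37699296 103.33321276]]
```

```bash
python3 -m crank '[[[0,0,0.001,0,0,0],[0,0,0.001,0,0,0],[0,0,0.002,0,0,0],[0,0,0.002,0,0,0]]]' -
```

```text
time: 9.52
tool_pos: [480.7, -31.2, -17.8]
tcp_rot: [179.8, -0.1, -0.1]
ft_force: [-11.4, 0.3, 19.0]
finger_gap: 29.8
```

Contact felt: 19 N at the target height. Releasing, rising, and shutting the fingers on the −y side.

```bash
python3 -m crank '[[[0,0,-0.002,0,0,0],[0,0,-0.002,0,0,0],[0,0,-0.002,0,0,0],[0,0,-0.002,0,0,0],[0,0,-0.03,0,0,0],[0,0,-0.07,0,0,0],[0,0,-0.09,0,0,0],[0,0,-0.09,0,0,0]]]' 0
python3 - <<'E'
from h import *
p,W=cloud("wrist");cv2.imwrite("pics/w7.png",p);s=r.sense();print(s['tool_pos'],s['finger_gap'],s['ft_force'],s['time'])
m=mask(p,W,(108,130));P=W[m];print(rect(P[P[:,2]>50]),np.percentile(P[:,2],[1,50,99]))
E
```

```text
time: 10.52
tool_pos: [482.0, -31.1, 73.9]
tcp_rot: [179.8, -0.4, -0.1]
ft_force: [-0.7, 0.8, -0.8]
finger_gap: 85.3
[480.87698354 -30.94623692  72.29104679] 85.51807455909223 [-0.50633136  0.0443303  -0.03993475] 10.575
(array([481.5, -30. ]), array([98.3, 28.8]), 0.3) [57.17293145 60.19556005 61.81719512]
```

View pics/w7.png

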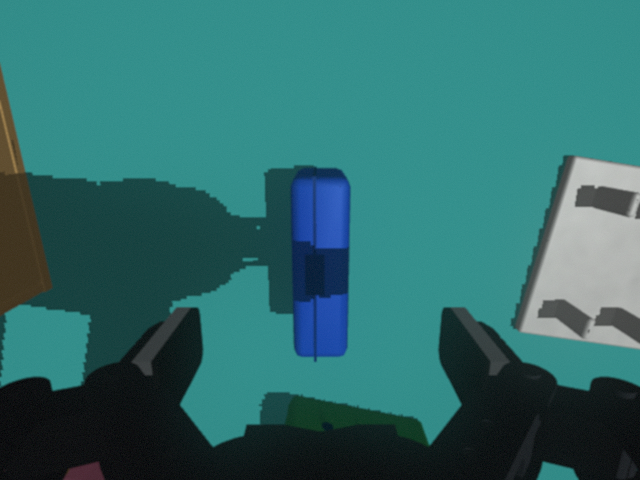

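The case stands on edge at (320,262), centre (481,−30). Now tipping it toward +y with the shut fingers.

```bash
python3 -m crank '[[[0,0.03,0,0,0,0],[0,0.065,0,0,0,0],[0,0.065,0,0,0,0],[0,0.065,0,0,0,0],[0,0.065,0.03,0,0,0],[0,0.065,0.055,0,0,0],[0,0.065,0.065,0,0,0],[0,0.065,0.065,0,0,0]]]' 1
python3 -m crank '[[[0,-0.015,0,0,0,0],[0,-0.025,0,0,0,0],[0,-0.032,0,0,0,0],[0,-0.039,0,0,0,0],[0,-0.045,0,0,0,0],[0,-0.05,0,0,0,0],[0,-0.055,0,0,0,0],[0,-0.06,0,0,0,0]]]' -
python3 - <<'E'
from h import *
p,W=cloud("side");cv2.imwrite("pics/s8.png",p[120:330,230:510]);s=r.sense();print(s['tool_pos'],s['finger_gap'],s['ft_force'],s['time'])
m=mask(p,W,(108,130),zlo=-5);reg=np.zeros_like(m);reg[180:330,290:450]=1;P=W[m&(reg>0)];print(len(P),np.percentile(P,[1,99],axis=0))
E
```

```text
time: 11.58
tool_pos: [480.3, -95.3, 6.8]
tcp_rot: [179.8, -0.1, -0.0]
ft_force: [0.1, 0.3, 0.5]
finger_gap: 0.1
time: 12.58
tool_pos: [480.3, -35.1, 6.5]
tcp_rot: [179.8, -0.1, -0.0]
ft_force: [0.4, -0.7, -0.3]
finger_gap: 0.1
[480.20356142 -34.57888286   6.50112034] -0.12723641157495053 [-0.20345742  0.97222368  0.02376786] 12.625
675 [[428.65584064 -25.9810778    5.07635567]
 [524.74709508  11.01007987  65.54745865]]
```

View pics/s8.png

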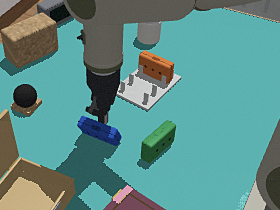

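It's tilting at crop (98,132) but hasn't gone over yet. Pushing on.

```bash
python3 -m crank '[[[0,-0.005,0,0,0,0],[0,-0.01,0,0,0,0],[0,-0.015,0,0,0,0],[0,-0.018,0,0,0,0],[0,-0.018,0,0,0,0],[0,-0.0,0,0,0,0],[0,0.0,-0.04,0,0,0],[0,0,-0.08,0,0,0]]]' -
python3 - <<'E'
from h import *
p,W=cloud("wrist");cv2.imwrite("pics/w9.png",p);s=r.sense();print(s['tool_pos'],s['finger_gap'],s['ft_force'],s['time'])
m=mask(p,W,(108,130));P=W[m];print(rect(P[P[:,2]>22]),np.percentile(P[:,2],[1,50,99]))
E
```

```text
time: 13.62
tool_pos: [479.4, -35.6, 86.9]
tcp_rot: [179.8, -0.0, -0.1]
ft_force: [1.3, 0.5, 0.9]
finger_gap: -0.0
[483.2240245  -36.12070577  93.43981911] 0.180515118633242 [ 3.53484793 -1.27648814  3.92079878] 13.675
(array([481. ,  10.8]), array([68. , 98.5]), 90.0) [25.59652376 30.28061821 31.90551869]
```

View pics/w9.png

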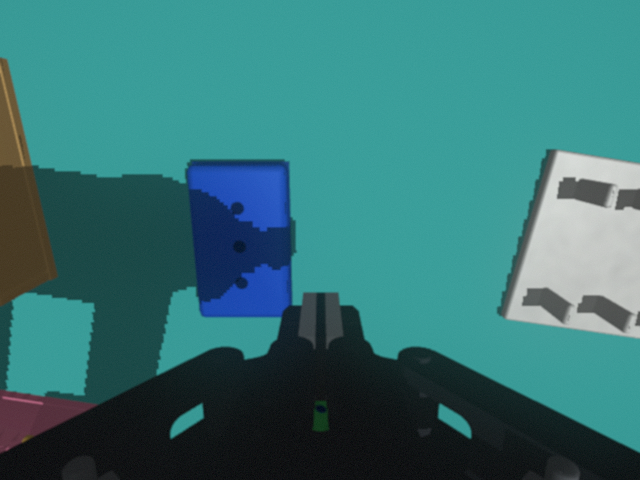

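The blue case now lies flat at (240,238), top at z≈30. Moving over it with open fingers to measure its centre.

```bash
python3 -m crank '[[[0,-0.02,0,0,0,0],[-0.002,-0.047,0,0,0,0],[-0.002,-0.047,0,0,0,0],[-0.002,-0.047,0,0,0,0],[-0.002,-0.047,0,0,0,0]]]' 0
python3 - <<'E'
from h import *
p,W=cloud("wrist");cv2.imwrite("pics/w10.png",p);s=r.sense();print(s['tool_pos'],s['tcp_rot'],s['finger_gap'],s['time'])
m=mask(p,W,(108,130));P=W[m];
for lo in(22,28): print(rect(P[P[:,2]>lo]))
p,W=cloud("top");m=mask(p,W,(108,130));m[:,:280]=0;m[:,370:]=0;P=W[m];print(rect(P),len(P))
E
```

```text
time: 14.3
tool_pos: [481.3, 9.9, 93.1]
tcp_rot: [179.7, -0.5, -0.1]
ft_force: [0.2, -0.3, -0.1]
finger_gap: 85.4
[481.29709132  10.01965624  93.09518662] [ 1.79748503e+02 -4.84867608e-01 -1.21864430e-01] 85.32065837508856 14.35
(array([481.1,  15.7]), array([98.5, 58.8]), 0.2)
(array([480.9,  15.5]), array([57.9, 97.4]), 89.9)
(array([447. ,  15.9]), array([57.4, 34.8]), 88.9) 220
```

View pics/w10.png

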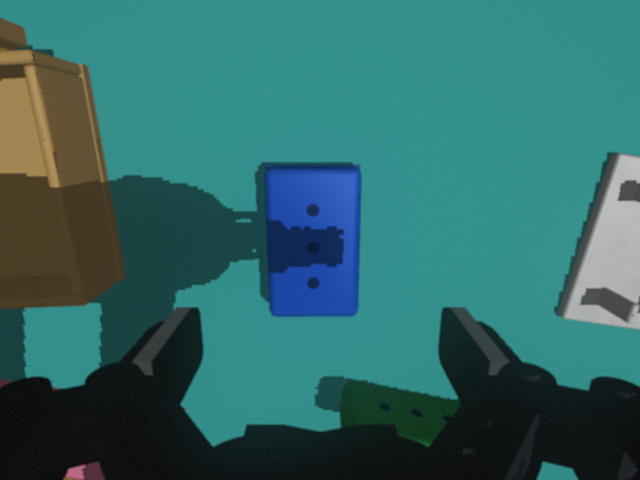

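The flat case is at (315,240), centre (481,15.6), with yaw ≈0. Picking it up across its 60 mm width.

```bash
python3 -m crank '[[[0,-0.0055,0.04,0,0,0],[0,-0.0055,0.08,0,0,0],[0,-0.0055,0.11,0,0,0],[0,-0.0055,0.122,0,0,0],[0,-0.0055,0.13,0,0,0],[0,-0.0055,0.13,0,0,0]]]' 0
python3 -m crank '[[[0,0,0,0,0,0],[0,0,0,0,0,0],[0,0,0,0,0,0],[0,0,0,0,0,0]]]' 1 40
python3 - <<'E'
from h import *
p,W=cloud("wrist");cv2.imwrite("pics/w11.png",p);s=r.sense();print(s['tool_pos'],s['finger_gap'],s['ft_force'],s['time'])
E
```

```text
time: 15.15
tool_pos: [482.9, 14.9, -36.4]
tcp_rot: [179.7, -0.5, -0.1]
ft_force: [0.2, -0.1, -0.5]
finger_gap: 85.5
time: 15.65
tool_pos: [484.3, 14.9, -35.0]
tcp_rot: [179.7, -0.7, -0.1]
ft_force: [-0.4, -0.0, 6.0]
finger_gap: 59.2
[484.24008241  14.87608286 -35.03917378] 59.15294915568322 [-0.38468527 -0.19250684  5.52205037] 15.7
```

View pics/w11.png

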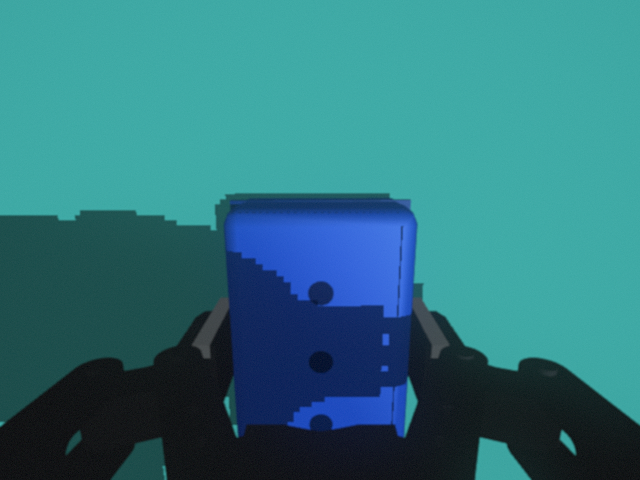

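Firm grip, gap 59 mm. The wrist camera sticks out +x by 68 mm and would foul the raised lid, so I lift and turn the tool half a turn on the way.

```bash
python3 -m crank '[[[0,0,-0.03,0,0,0],[0,0,-0.07,0,0,-0.1],[0,0,-0.1,0,0,-0.28],[0,0,-0.11,0,0,-0.46],[0,-0.01,-0.11,0,0,-0.64],[0,-0.02,-0.11,0,0,-0.82],[0,-0.03,-0.11,0,0,-1.0],[0,-0.04,-0.11,0,0,-1.18],[0,-0.05,-0.11,0,0,-1.36],[0,-0.06,-0.11,0,0,-1.54]]]' -
python3 - <<'E'
from h import *
s=r.sense();print(s['tool_pos'],s['tcp_rot'],s['joint_pos'],s['finger_gap'],s['ft_force'],s['time'])
print(tool([480,130,75]))
E
```

```text
time: 16.95
tool_pos: [483.1, 75.7, 75.0]
tcp_rot: [179.3, 0.2, 88.4]
ft_force: [0.0, -0.1, -0.5]
finger_gap: 59.2
[483.11829031  75.70116884  74.96604987] [179.31330788   0.24311101  88.44988833] [  3.14239932  -5.36877421 110.97945018  -0.31091419  73.72504005
   4.776457  ] 59.20899837137025 [ 0.04167401 -0.10154002 -0.52810007] 16.95
[ 0.0542 -0.0046 -0.0003]
```

```bash
python3 -m crank '[[[0.005,0,0,0,0,-0.18],[0.01,0,0,0,0,-0.36],[0.02,0,0,0,0,-0.54],[0.03,0,0,0,0,-0.72],[0.04,0,0,0,0,-0.9],[0.05,0,0,0,0,-1.08],[0.06,0,0,0,0,-1.26],[0.07,0,0,0,0,-1.44],[0.07,0,0,0,0,-1.62],[0.07,0,0,0,0,-1.638]]]' -
python3 - <<'E'
from h import *
p,W=cloud("wrist");cv2.imwrite("pics/w12.png",p);s=r.sense();print(s['tool_pos'],s['tcp_rot'],s['joint_pos'],s['finger_gap'],s['ft_force'],s['time'])
m=mask(p,W,(108,130));P=W[m];P=P[P[:,2]>100];print(len(P),rect(P),P.min(0),P.max(0),np.median(P,0))
p,W=cloud("side");cv2.imwrite("pics/s12.png",p)
E
```

```text
time: 18.2
tool_pos: [485.0, 145.8, 74.9]
tcp_rot: [-179.7, 0.7, -177.7]
ft_force: [0.5, -0.6, -1.4]
finger_gap: 59.5
[485.02549259 145.71513327  74.84210418] [-179.71480761    0.6831676  -177.79535764] [ 11.22979999  -2.50853213 108.27356973  -0.4053066   73.60537545
 -80.86087959] 58.95816644678952 [-0.38427857 -0.72505711 -1.65051472] 18.25
42100 (array([479. , 145.8]), array([82.4, 63.8]), 1.6) [437.08945894 113.80168516 114.1303689 ] [520.9681705  178.2796417  196.23961657] [472.13126935 146.43880526 139.87863963]
```

View pics/w12.png

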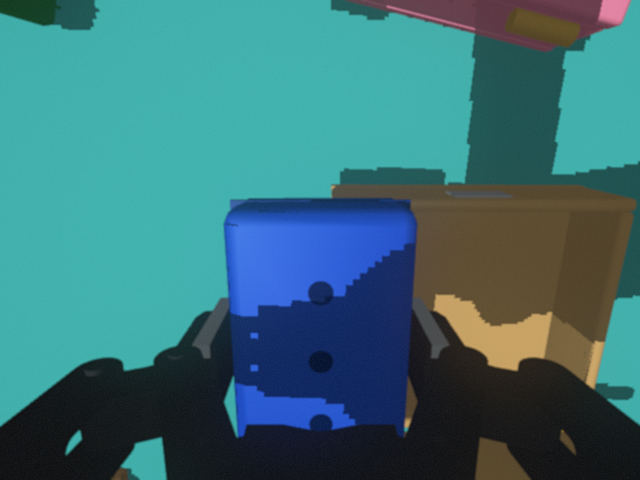

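View pics/s12.png

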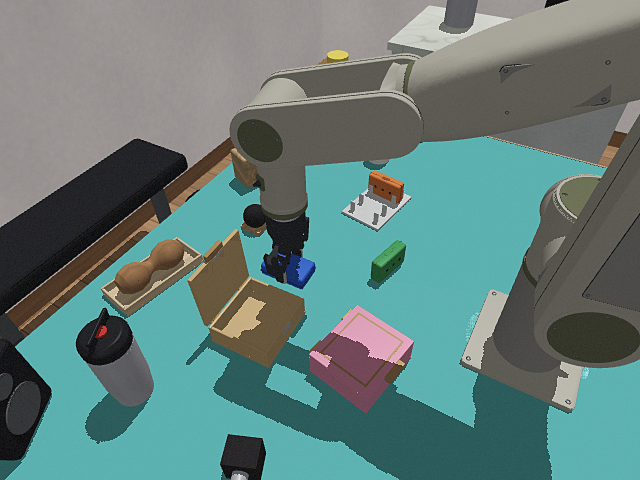

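The case is held level at wrist (320,330). Its leading edge is at x≈437, so its centre is ~2 mm beyond the tool. Box walls at wrist (485,190) are in view. Moving above the box.

```bash
python3 -m crank '[[[-0.008,0.02,0,0,0,0],[-0.016,0.045,0,0,0,0],[-0.026,0.07,0,0,0,0],[-0.032,0.086,0,0,0,0],[-0.032,0.086,0,0,0,0],[-0.032,0.086,0.02,0,0,0],[-0.032,0.086,0.03,0,0,0],[-0.032,0.086,0.03,0,0,0]]]' -
python3 - <<'E'
from h import *
p,W=cloud("wrist");cv2.imwrite("pics/w13.png",p);s=r.sense();print(s['tool_pos'],s['tcp_rot'],s['finger_gap'],s['ft_force'],s['time'])
m=mask(p,W,(15,28),smin=60);P=W[m];R=P[(P[:,2]>46)&(P[:,2]<57)];print('rim',rect(R),len(R))
p,W=cloud("side");cv2.imwrite("pics/s13.png",cv2.resize(p[180:400,150:420],None,fx=2.5,fy=2.5))
E
```

```text
time: 19.3
tool_pos: [512.6, 231.5, 42.6]
tcp_rot: [-179.6, 0.5, -177.9]
ft_force: [0.5, 0.4, -0.2]
finger_gap: 59.2
[513.34137752 231.86889011  43.68288099] [-179.67444574    0.56997911 -177.9290845 ] 59.13447131844327 [-0.04665332 -0.61753716 -1.17962936] 19.35
rim (array([518.3, 232.7]), array([143.5, 155.5]), 2.1) 13701
```

View pics/w13.png

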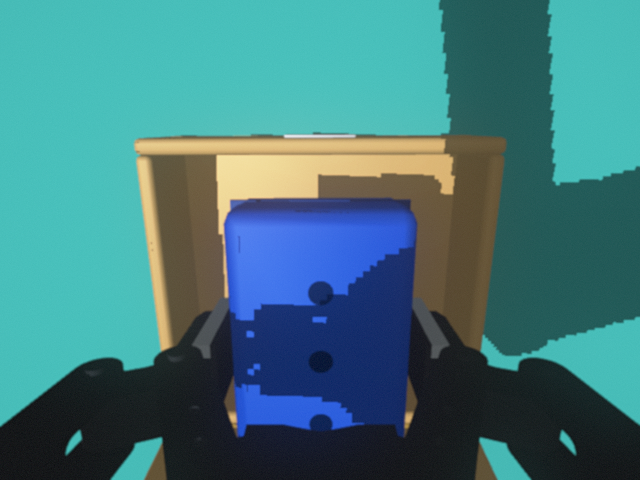

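View pics/s13.png

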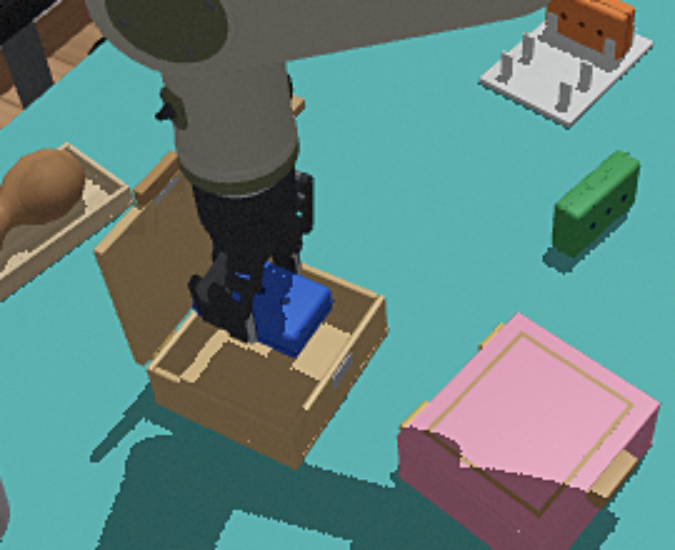

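The case hangs over the box opening, clear of the walls: rim front edge at row 145, side walls at columns 160 and 490. Lowering it.

```bash
python3 -m crank '[[[0,0,0.02,0,0,0],[0,0,0.04,0,0,0],[0,0,0.055,0,0,0],[0,0,0.063,0,0,0],[0,0,0.067,0,0,0],[0,0,0.069,0,0,0],[0,0,0.07,0,0,0],[0,0,0.07,0,0,0]]]' -
```

```text
time: 20.4
tool_pos: [515.2, 232.0, -25.1]
tcp_rot: [-179.7, 0.7, -177.9]
ft_force: [-0.6, -0.3, -1.0]
finger_gap: 59.3
```

```bash
python3 -m crank '[[[0,0,0.002,0,0,0],[0,0,0.003,0,0,0],[0,0,0.003,0,0,0],[0,0,0.003,0,0,0]]]' -
```

```text
time: 20.9
tool_pos: [515.8, 232.2, -27.1]
tcp_rot: [-179.7, 0.7, -177.9]
ft_force: [-2.7, -1.4, 6.0]
finger_gap: 59.2
```

Contact on the floor (6 N). Opening partway so the knuckles stay clear of the walls, then rising.

```bash
python3 -m crank '[[[0,0,0,0,0,0],[0,0,0,0,0,0],[0,0,0,0,0,0],[0,0,0,0,0,0],[0,0,-0.02,0,0,0],[0,0,-0.05,0,0,0],[0,0,-0.09,0,0,0],[0,0,-0.13,0,0,0],[0,0,-0.17,0,0,0],[0,0,-0.17,0,0,0]]]' 0.18
python3 - <<'E'
from h import *
p,W=cloud("wrist");cv2.imwrite("pics/w14.png",p);s=r.sense();print(s['tool_pos'],s['tcp_rot'],s['finger_gap'],s['ft_force'],s['time'])
m=mask(p,W,(108,130));P=W[m];print(len(P),rect(P[P[:,2]>30]),np.percentile(P[:,2],[5,50,95]))
p,W=cloud("side");m=mask(p,W,(15,28),smin=60);m[:,306:]=0;m[:,:188]=0;m[:225]=0;P=W[m]
Q=P[(P[:,2]>75)&(P[:,0]>560)&(P[:,0]<640)];v=np.linalg.svd(Q-Q.mean(0),full_matrices=False)[2][2];print(len(Q),v,Q.mean(0))
E
```

```text
time: 22.15
tool_pos: [516.6, 234.1, 149.3]
tcp_rot: [-179.9, 1.3, -177.9]
ft_force: [-0.6, -0.1, -0.0]
finger_gap: 69.9
[515.26908952 233.561136   146.48572846] [-179.83172444    1.05167474 -177.91706279] 70.19604831771156 [ 0.42718869 -1.64941205 -1.29186364] 22.2
9875 (array([518.4, 233.9]), array([98.4, 59.2]), 2.4) [35.25291493 37.16573325 38.39971678]
1770 [-0.99776464 -0.03708336  0.05559267] [591.16427068 265.8081518  141.74230081]
```

View pics/w14.png

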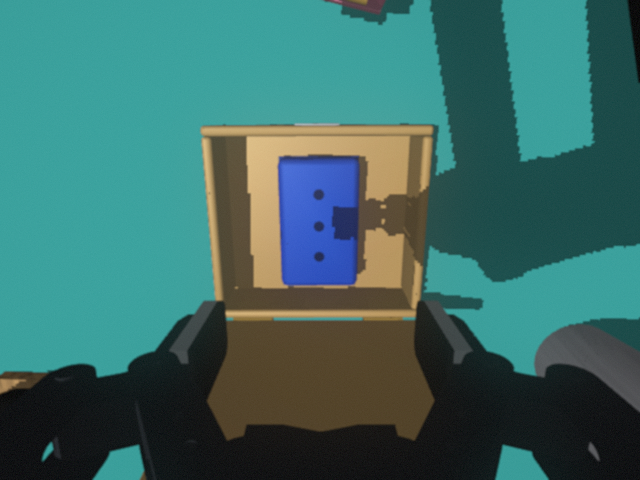

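The blue case lies flat on the box floor at (320,220), top at z≈37 and centred. The lid is raised at about 93°. Next: rise over the lid, shut the fingers, and come down behind it.

```bash
python3 -m crank '[[[0,0,-0.04,0,0.01,0],[0,0,-0.075,0,0.018,0],[-0.02,0,-0.08,0,0.018,0],[-0.05,0,-0.08,0,0.018,0],[-0.08,0,-0.08,0,0.018,0],[-0.11,0,-0.08,0,0.018,0],[-0.13,0,-0.08,0,0.018,0],[-0.13,0,-0.08,0,0.018,0],[-0.13,0,-0.08,0,0.018,0]]]' 1
python3 - <<'E'
from h import *
p,W=cloud("wrist");cv2.imwrite("pics/w15.png",p);s=r.sense();print(s['tool_pos'],s['tcp_rot'],s['finger_gap'],s['ft_force'],s['time'])
m=mask(p,W,(15,28),smin=60);P=W[m];Q=P[(P[:,2]>185)&(P[:,2]<215)&(P[:,0]>560)&(P[:,0]<620)];print(len(Q),rect(Q),Q[:,2].max(),np.percentile(Q[:,0],[1,99]))
p,W=cloud("side");cv2.imwrite("pics/s15.png",cv2.resize(p[150:370,150:420],None,fx=2.5,fy=2.5))
E
```

```text
time: 23.38
tool_pos: [641.7, 238.0, 225.1]
tcp_rot: [-179.7, -0.3, -177.9]
ft_force: [0.0, 0.7, -0.6]
finger_gap: 0.1
[641.70647381 238.11966516 225.58477389] [-179.7551564    -0.25593882 -177.90659479] 0.09611492219223607 [-0.35765907  0.63736016  0.19028791] 23.425
6187 (array([598.9, 235.6]), array([ 10.7, 155. ]), 2.3) 210.49879147247873 [591.49737237 605.3395454 ]
```

View pics/w15.png

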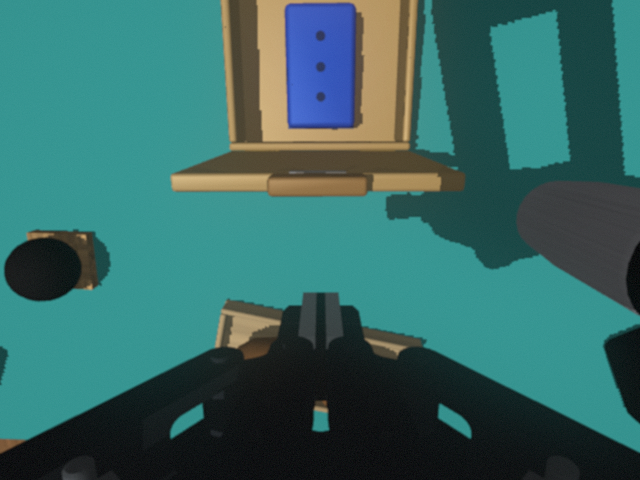

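View pics/s15.png

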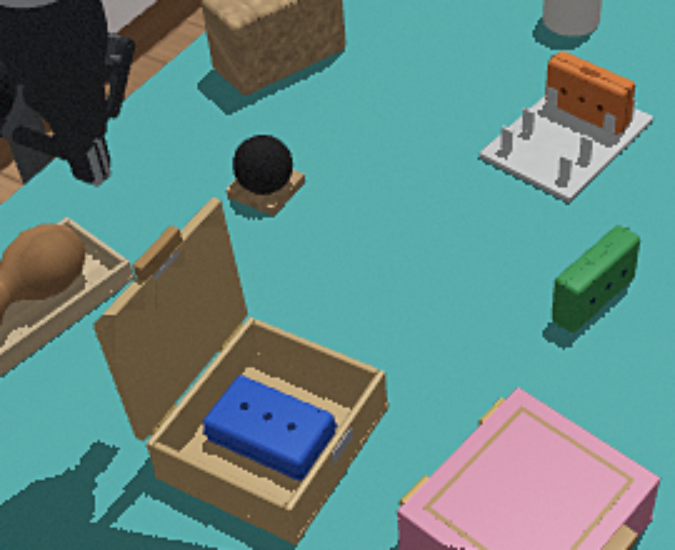

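The lid's top edge is at (318,183), outer face x≈604, and the shut fingers are behind it at (320,300). The case rests in the box. Coming down behind the lid and computing the arc.

```bash
python3 -m crank '[[[0,0,0.03,0,0,0],[0,0,0.06,0,0,0],[0,0,0.085,0,0,0],[0,0,0.089,0,0,0],[0,0,0.089,0,0,0],[0.008,0,0.089,0,0,0],[0.016,0,0.089,0,0,0],[0.016,0,0.089,0,0,0]]]' 1
python3 - <<'E'
from h import *
s=r.sense();print(s['tool_pos'],s['tcp_rot'],s['ft_force'],s['time'])
b=np.array([517.5,233.3]);ax=np.array([.9992,.0401])
X=(s['tool_pos'][:2]-b)@ax;Z=s['tool_pos'][2];print('X,Z',X,Z,(s['tool_pos'][:2]-b)@[-.0401,.9992])
for t in(93,90,85,80,75,70,65,60,55,50,45,40,35,30,25,20,15,10,8,6,4,2,0):
    q=np.radians(t);PX=71-125*np.cos(q)+10*np.sin(q)+12;PZ=52.5+125*np.sin(q)+10*np.cos(q)-40
    print(t,'tool X %.1f Z %.1f  shift x %.4f z %.4f'%(PX,PZ,(X-PX)/1e3,(Z-PZ)/1e3))
E
```

```text
time: 24.48
tool_pos: [625.1, 237.4, 137.9]
tcp_rot: [-179.8, -0.2, -177.9]
ft_force: [-0.8, 0.9, 0.7]
finger_gap: 0.3
[625.14426922 237.44145279 137.93747249] [-1.79778132e+02 -1.67135483e-01 -1.77881095e+02] [-0.82204978  0.88909211  0.68081624] 24.475
X,Z 107.72422605739128 137.9374724927151 -0.17839557234114967
93 tool X 99.5 Z 136.8  shift x 0.0082 z 0.0011
90 tool X 93.0 Z 137.5  shift x 0.0147 z 0.0004
85 tool X 82.1 Z 137.9  shift x 0.0257 z 0.0000
80 tool X 71.1 Z 137.3  shift x 0.0366 z 0.0006
75 tool X 60.3 Z 135.8  shift x 0.0474 z 0.0021
70 tool X 49.6 Z 133.4  shift x 0.0581 z 0.0046
65 tool X 39.2 Z 130.0  shift x 0.0685 z 0.0079
60 tool X 29.2 Z 125.8  shift x 0.0786 z 0.0122
55 tool X 19.5 Z 120.6  shift x 0.0882 z 0.0173
50 tool X 10.3 Z 114.7  shift x 0.0974 z 0.0233
45 tool X 1.7 Z 108.0  shift x 0.1060 z 0.0300
40 tool X -6.3 Z 100.5  shift x 0.1141 z 0.0374
35 tool X -13.7 Z 92.4  shift x 0.1214 z 0.0455
30 tool X -20.3 Z 83.7  shift x 0.1280 z 0.0543
25 tool X -26.1 Z 74.4  shift x 0.1338 z 0.0635
20 tool X -31.0 Z 64.6  shift x 0.1388 z 0.0733
15 tool X -35.2 Z 54.5  shift x 0.1429 z 0.0834
10 tool X -38.4 Z 44.1  shift x 0.1461 z 0.0939
8 tool X -39.4 Z 39.8  shift x 0.1471 z 0.0981
6 tool X -40.3 Z 35.5  shift x 0.1480 z 0.1024
4 tool X -41.0 Z 31.2  shift x 0.1487 z 0.1067
2 tool X -41.6 Z 26.9  shift x 0.1493 z 0.1111
0 tool X -42.0 Z 22.5  shift x 0.1497 z 0.1154
```

```bash
python3 -m crank '[[[0.005,0,0,0,0,0],[0.009,0,0,0,0,0],[0.0145,0,0,0,0,0],[0.02,0,0,0,0,0],[0.0255,0,0,0,0,0],[0.031,0,0,0,0,0],[0.0365,0,0.0005,0,0,0],[0.042,0,0.001,0,0,0],[0.0475,0,0.002,0,0,0],[0.0475,0,0.002,0,0,0]]]' 1
python3 - <<'E'
from h import *
cat='''
def lidangle():
    p,W=cloud("side");m=mask(p,W,(12,30),smin=50);m[:,330:]=0;m[:,:170]=0;m[:215]=0
    P=W[m];b=np.array([517.5,233.3]);X=(P[:,:2]-b)@[.9992,.0401];Y=(P[:,:2]-b)@[-.0401,.9992]
    return p,X,Y,P[:,2]
'''
open('h.py','a').write(cat)
p,W=cloud("side");cv2.imwrite("pics/s16.png",cv2.resize(p[150:370,150:420],None,fx=2.5,fy=2.5))
s=r.sense();print(s['tool_pos'],s['tcp_rot'],s['ft_force'],s['time'])
E
```

```text
time: 25.72
tool_pos: [576.9, 235.7, 135.7]
tcp_rot: [-179.8, -0.2, -177.9]
ft_force: [0.6, 0.3, 0.3]
finger_gap: -0.1
[576.99659677 235.6641726  135.6028403 ] [-179.77041755   -0.23569323 -177.87224706] [-0.19101747 -0.8871553  -0.1908045 ] 25.775
```

View pics/s16.png

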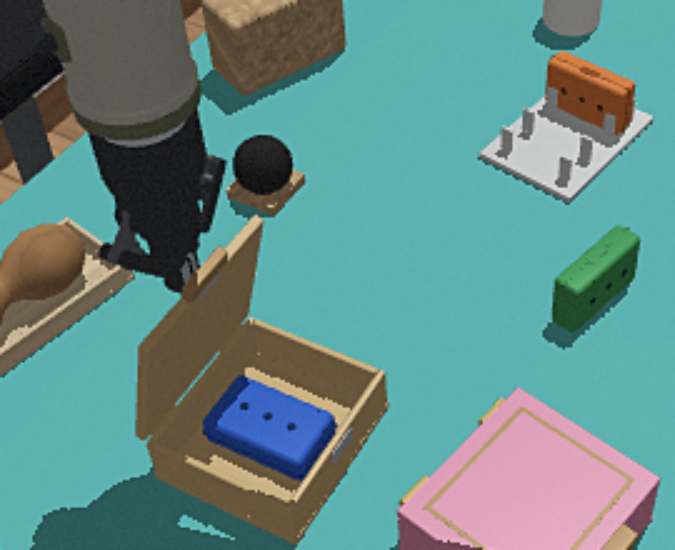

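The lid has swung to about 75° with the fingertips behind its tab at crop (195,275). Continuing along the arc.

```bash
python3 -m crank '[[[0.0053,0,0.0012,0,0,0],[0.0107,0,0.0025,0,0,0],[0.0159,0,0.0041,0,0,0],[0.0211,0,0.0058,0,0,0],[0.0262,0,0.0079,0,0,0],[0.0312,0,0.01,0,0,0],[0.036,0,0.0126,0,0,0],[0.0408,0,0.0152,0,0,0],[0.0454,0,0.0182,0,0,0],[0.05,0,0.0212,0,0,0]]]' 1
python3 - <<'E'
from h import *
s=r.sense();print(s['tool_pos'],s['tcp_rot'],s['ft_force'],s['time'])
b=np.array([517.5,233.3]);X=(s['tool_pos'][:2]-b)@[.9992,.0401];Z=s['tool_pos'][2]
for t in(50,47.5,45,42.5,40,37.5,35,32.5,30,27.5,25):
    q=np.radians(t);PX=71-125*np.cos(q)+10*np.sin(q)+12;PZ=52.5+125*np.sin(q)+10*np.cos(q)-40
    print(t,'%.4f %.4f'%((X-PX)/1e3,(Z-PZ)/1e3))
E
```

```text
time: 27.02
tool_pos: [526.6, 233.7, 114.4]
tcp_rot: [-179.8, -0.2, -177.9]
ft_force: [0.6, -0.2, 1.1]
finger_gap: -0.0
[526.59650755 233.70267812 114.41190404] [-179.76755171   -0.23950936 -177.86931994] [ 0.55954003 -0.22903296  1.06715927] 27.025
50 -0.0012 -0.0003
47.5 0.0032 0.0030
45 0.0074 0.0065
42.5 0.0115 0.0101
40 0.0154 0.0139
37.5 0.0192 0.0179
35 0.0228 0.0220
32.5 0.0262 0.0263
30 0.0294 0.0308
27.5 0.0324 0.0353
25 0.0352 0.0400
```

```bash
python3 -m crank '[[[0.0032,0,0.003,0,0,0],[0.0074,0,0.0065,0,0,0],[0.0115,0,0.01,0,0,0],[0.0154,0,0.014,0,0,0],[0.0192,0,0.018,0,0,0],[0.0228,0,0.022,0,0,0],[0.0262,0,0.0263,0,0,0],[0.0294,0,0.0308,0,0,0],[0.0324,0,0.0353,0,0,0],[0.0352,0,0.04,0,0,0]]]' 1
python3 - <<'E'
from h import *
p,W=cloud("side");cv2.imwrite("pics/s18.png",cv2.resize(p[150:370,150:420],None,fx=2.5,fy=2.5))
s=r.sense();print(s['tool_pos'],s['tcp_rot'],s['ft_force'],s['time'])
b=np.array([517.5,233.3]);X=(s['tool_pos'][:2]-b)@[.9992,.0401];Z=s['tool_pos'][2]
for t in(25,23,21,19,17,15,13,11,9,7.5,6,4.5,3,1.5,0):
    q=np.radians(t);PX=71-125*np.cos(q)+10*np.sin(q)+12;PZ=52.5+125*np.sin(q)+10*np.cos(q)-40
    print(t,'%.4f %.4f'%((X-PX)/1e3,(Z-PZ)/1e3))
E
```

```text
time: 28.28
tool_pos: [491.0, 232.2, 74.2]
tcp_rot: [-179.8, -0.2, -177.9]
ft_force: [0.8, 0.8, 0.8]
finger_gap: -0.4
[490.38703782 232.03423613  73.42762405] [-179.74568278   -0.30680565 -177.86429585] [-0.28617093  0.95820758 -0.49315033] 28.325
25 -0.0011 -0.0010
23 0.0010 0.0029
21 0.0030 0.0068
19 0.0048 0.0108
17 0.0065 0.0148
15 0.0080 0.0189
13 0.0094 0.0231
11 0.0107 0.0273
9 0.0118 0.0315
7.5 0.0125 0.0347
6 0.0131 0.0379
4.5 0.0137 0.0412
3 0.0142 0.0444
1.5 0.0146 0.0477
0 0.0149 0.0509
```

View pics/s18.png

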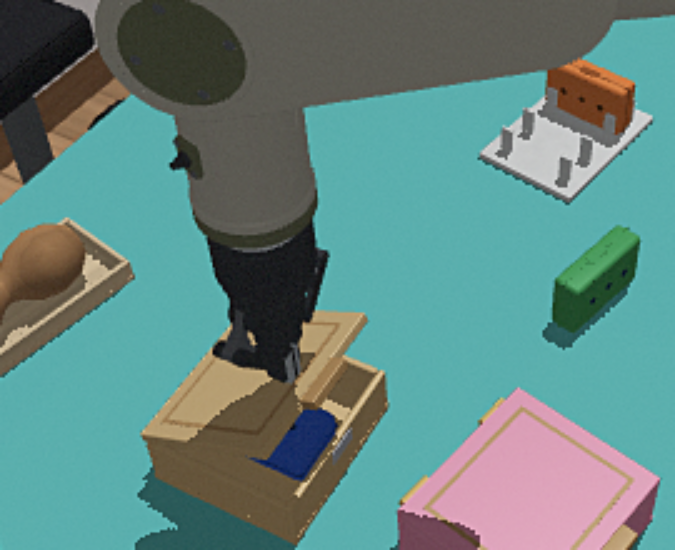

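The lid is at about 25°, tips near its free edge at crop (290,370). Slowing down for the last part.

```bash
python3 -m crank '[[[0.001,0,0.003,0,0,0],[0.003,0,0.0068,0,0,0],[0.0048,0,0.0108,0,0,0],[0.0065,0,0.0148,0,0,0],[0.008,0,0.0189,0,0,0],[0.0094,0,0.023,0,0,0],[0.0107,0,0.0273,0,0,0],[0.0115,0,0.0305,0,0,0],[0.012,0,0.033,0,0,0],[0.0125,0,0.035,0,0,0]]]' 1
python3 -m crank '[[[0.0002,0,0.002,0,0,0],[0.0004,0,0.004,0,0,0],[0.0006,0,0.006,0,0,0],[0.0008,0,0.008,0,0,0],[0.001,0,0.01,0,0,0],[0.0012,0,0.0115,0,0,0],[0.0014,0,0.013,0,0,0],[0.0015,0,0.014,0,0,0],[0.0015,0,0.015,0,0,0],[0.0015,0,0.015,0,0,0]]]' 1
```

```text
time: 29.58
tool_pos: [477.6, 231.4, 38.3]
tcp_rot: [-179.7, -0.3, -177.9]
ft_force: [0.2, -0.2, 0.9]
finger_gap: 0.0
time: 30.82
tool_pos: [476.3, 231.4, 24.8]
tcp_rot: [-179.7, -0.3, -177.9]
ft_force: [-7.0, -2.5, 13.1]
finger_gap: 0.2
```

```bash
python3 -m crank '[[[0,0,0.001,0,0,0],[0,0,0.0015,0,0,0],[0,0,0.0015,0,0,0]]]' 1
python3 - <<'E'
from h import *
p,W=cloud("side");cv2.imwrite("pics/s19.png",cv2.resize(p[200:370,170:410],None,fx=3,fy=3))
m=mask(p,W,(12,30),smin=50,zlo=40,zhi=120);m[:,310:]=0;m[:,:190]=0
P=W[m];b=np.array([517.5,233.3]);X=(P[:,:2]-b)@[.9992,.0401];Y=(P[:,:2]-b)@[-.0401,.9992];Z=P[:,2]
k=(abs(Y)<76)&(abs(X)<69)&(Z>56);A=np.c_[X[k],Y[k],np.ones(k.sum())];c=np.linalg.lstsq(A,Z[k],rcond=None)[0];print(k.sum(),c,'angle',-np.degrees(np.arctan(c[0])),'edgeZ',np.median(Z[k][X[k]<-45]),'hingeZ',np.median(Z[k][X[k]>45]))
E
```

```text
time: 31.2
tool_pos: [476.2, 231.4, 24.8]
tcp_rot: [-179.7, -0.3, -177.9]
ft_force: [-8.2, -2.7, 15.1]
finger_gap: -0.2
2757 [-3.47476049e-03 -1.64594875e-03  6.16044803e+01] angle 0.19908830956588655 edgeZ 61.26771042429692 hingeZ 61.17404198510451
```

View pics/s19.png

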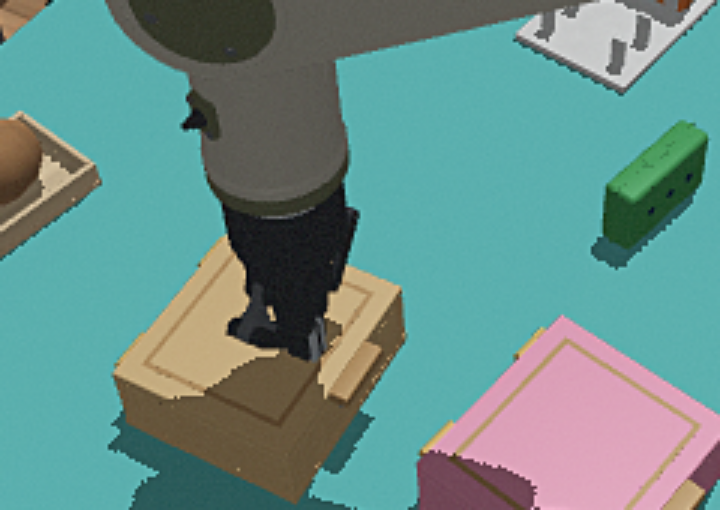

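The lid looks shut: the height stalled at 24.8 mm while the force rose to 15 N, well above the hinge's 4 N. Fitted tilt is 0.2°. Backing off and checking everything.

```bash
python3 -m crank '[[[0,0,-0.005,0,0,0],[0,0,-0.03,0,0,0],[0,0,-0.07,0,0,0],[0,0,-0.12,0,0,0],[0.03,-0.05,-0.15,0,0,0],[0.06,-0.1,-0.15,0,0,0],[0.08,-0.15,-0.15,0,0,0],[0.08,-0.2,-0.15,0,0,0],[0.08,-0.2,-0.15,0,0,0]]]' -
python3 - <<'E'
from h import *
b=np.array([517.5,233.3])
for c in("side","top"):
    p,W=cloud(c);cv2.imwrite(f"pics/{c}20.png",p)
    m=mask(p,W,(12,30),smin=50,zlo=40,zhi=120);m[:,310:]=0;m[:,:190]=0
    P=W[m];X=(P[:,:2]-b)@[.9992,.0401];Y=(P[:,:2]-b)@[-.0401,.9992];Z=P[:,2]
    k=(abs(Y)<74)&(abs(X)<67)&(Z>56);A=np.c_[X[k],Y[k],np.ones(k.sum())];q=np.linalg.lstsq(A,Z[k],rcond=None)[0];print(c,k.sum(),'angle',-np.degrees(np.arctan(q[0])),q[2])
    for n,(u,v) in dict(shaker=(135,185),jar=(482,222),ball=(326,174)).items():
        if c=="top": print(n,W[v,u])
    m=mask(p,W,(5,14),smin=170,zlo=58,zhi=80);P=W[m];P=P[abs(P[:,0]-457)<80];P=P[P[:,1]<-150];print('orange',rect(P))
print(r.sense()['tool_pos'],r.sense()['time'])
E
```

```text
time: 32.38
tool_pos: [404.7, 26.4, 176.5]
tcp_rot: [-179.7, -0.2, -178.1]
ft_force: [0.0, 0.6, 0.4]
finger_gap: 0.2
side 3635 angle 0.01566609580324839 61.460041354582145
orange (array([ 459.3, -298.3]), array([32.1, 98.8]), 82.3)
top 2463 angle 0.15647499509392113 62.31941777180408
shaker [647.32430045 466.17578384 195.13683797]
jar [ 550.6741009  -457.88756927   93.13328601]
ball [701.23564826 -28.63029842  63.06166829]
orange (array([ 457.4, -300.8]), array([ 30.2, 100.2]), 81.7)
[404.73820443  29.01961311 176.29132424] 32.475
```

View pics/side20.png

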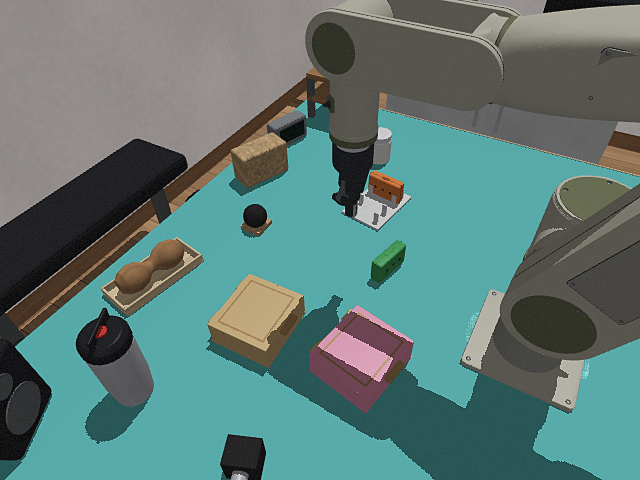

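View pics/top20.png

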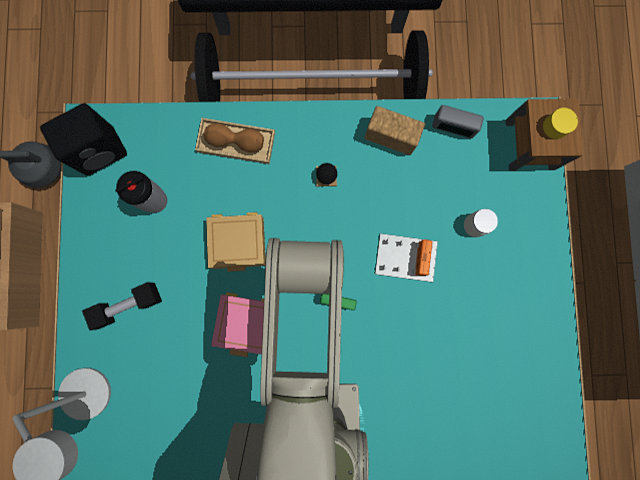

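The lid is flush: side (257,318), top (235,241), angle ≈0.0–0.2°. Orange is in the rack at side (386,187), and the bystanders and look-alikes haven't moved. The arm is clear, so I'm handing in.

```bash
python3 -c "
from bench import r
print(r.hand_in(), r.sense()['time'])"
```

```text
the job is handed in; nothing more can be done
the job is handed in; nothing more can be done
```

The job is done and handed in at about 32.5 s. I took the blue case out of the rack, stood it on edge on the bare counter, and tipped it flat with the shut fingers. I then let it lie, picked it up across its 60 mm width, and laid it flat on the bamboo box floor. Finally I lowered the lid along its arc until it met its stop at about 15 N.

- **Last checks:** with the arm clear, the lid angle measured 0.0° (side camera) and 0.16° (top camera), with its top at about 62 mm. Before the lid came down, the case was flat and centred in the box (top at z≈37). The orange case is still in the rack, and the shaker, ball and jar are within measuring noise of where they were. The green and pink look-alikes look unmoved in the pictures.
- **What disagreed:** the reported TCP lies about 40 mm beyond the real fingertips. My first grasp therefore closed on top of the case and touched it with about 8 N, without visibly moving it. I measured the offset and allowed for it from then on.

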